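# Gauge a glass vial in the bench caliper

### The arm

A 7-joint arm with a two-finger parallel gripper is mounted at the origin on the work surface. World frame = base frame: x ahead of the robot, y to its left, z up, the work surface at z = 0. Lengths are in m, angles in degrees, forces in N, time in s.
With the tool pointing down it reaches from about 0.425 to 0.875 m from the base axis. Payload 4.7 kg.
Tool frame: the origin (TCP) lies at the centre of the arm's flange, where the gripper is bolted on; the fingertips stand 182 mm ahead of it and the grasp point (between the pads) lies 164 mm ahead of it; z points along the fingers, y is the line along which they close (so a half turn about z gives the same grasp; the last joint's range is limited). The gripper opens to 87 mm and grips with 3 to 60 N. Pads are 19 mm wide; open, the fingers measure 117 mm over their backs; the gripper's body (75 mm by 190 mm) begins 51 mm behind the grasp point.
Start: joints at [-70.411, 18.392, -4.016, 83.108, 1.295, 78.541, -3.26], TCP at [0.209, 0.615, 0.405] pointing down, gripper open.
Joint ranges: [-163.93, 163.93], [-17.29, 119.83], [-79.2, 71.16], [3.27, 140.29], [-89.18, 269.18], [5.43, 117.66], [-154.24, 154.24]. Speed limits (degrees/s): [147.25, 147.25, 180, 180, 180, 180, 180].

### API

Orientations are given as [roll, pitch, yaw] about the fixed x, y, z axes, in that order (R = Rz(yaw) Ry(pitch) Rx(roll)).
In Python, from cell import env gives the robot as it stands. The module is installed in compiled form; this text tells all that it offers.
- The arm moves only by the tool step_arm, never from a script. Its argument "steps" is one flat list of numbers, 5 for each row, row after row: the opening, from 0 (shut) to 1 (fully open), then the shift along the tool's x, y, z in mm, then the turn about the tool's z in degrees. In form: [grip, dx, dy, dz, roll, grip, dx, dy, dz, roll, ...]. A call has 1 to 12 rows; each row shifts and turns the commanded pose from where the row before left it, along the tool's axes as they then stand; what a row does not reach is not made up. A row lasts 1/8 s, in which the tool goes at most 62.5 mm and 10.7 degrees, less where a joint would pass 70% of its speed; a pose out of reach is approached as far as the arm can. A call with a gripper value outside its range is refused whole. The fingers move at their own pace and stop on an object; "grip_force" is the grip in N (left out, the last holds). Time passes only in rows, so rows that do not move let the fingers close. It gives the time, the measured TCP pose, the force, the opening and the grip force at its end, in the units of the state.
- env.get_obs(): the state, without advancing time (a new reading comes with each control period).
- env.read_camera(name): name is "scene" or "top" or "wrist"; returns a dict with "image" (384x512x3 uint8, red, green, blue), "camera_matrix" (3x3 intrinsics, pixels), "R" (3x3) and "t" (3): a world point X has camera coordinates R X + t. Camera axes: x right, y down, z forward; pixel columns grow to the right and rows downward; lengths in m; the calibration is good to about 2 mm. A picture is of the moment at which its call begins. There is no depth.
- env.sign_off(): hands the job in; it is judged then, once.
The state is a dict: "time_s": time; "qpos": joint angles; "joint_velocities": joint speeds; "effort": joint torques, N m; "tool_pos": TCP position; "tool_rot": TCP orientation; "force": force on the tool from outside, world axes, zero at the start; "wrist_torque": the same for the moment, N m; "grip_width": finger opening in m; "grasp_force": force on a finger pad.
Only numpy, scipy, OpenCV 4.12 (cv2) and the standard library are available. Lean on these libraries where they do the work, as an engineer would, in place of code of your own. Each camera call takes 0.05 s, during which the arm holds its last target. There are 200 camera calls.

### The job

Take the tall amber vial out of the blue tray, stand it gently and upright on the caliper's base plate between the open jaws and let go of it. Then slide the caliper's moving jaw in by its thumb post until it pinches the vial against the pad of the fixed jaw, and hold it there for a second at a light measuring pressure of about 5 N on the glass, not squeezing the glass past 12 N or forcing the jaw out of square. Let go so that the jaw stays closed on the upright vial, and leave the other things where they are.

Things in the scene. Friction and masses are not known exactly. Their poses are not given: they have to be found in the camera images.
- caliper: Bench caliper lying flat on a heavy fixed grey base plate, 130 (x) by 280 (y) by 12 mm thick; origin at the centre of the plate's underside, on the bench; z up. Its steel beam runs along y at x = +30 mm. The jaws reach from the beam to x = -45 mm and end 41 mm above the bench. The vial belongs on the flat plate between them, near x = -10 mm (pad and blade span x = -30 to +5 mm there).
- fixed_jaw (a point): Foot of the fixed jaw's inner face (caliper x = -5, y = -94 mm), at plate height; axes as the caliper's. The jaw carries a dark steel pad, 50 mm wide in x, whose contact face looks to +y. The pad is screwed out anew each time: its contact face stands 8 to 28 mm out from this point (caliper y = -86 to -66 mm), not measured.
- slider (a joint): Opening of the moving jaw (m), which slides along the caliper's y: at value q its contact face (looking to -y) is at caliper y = -86 mm + q; q falls as it closes. Starts 75 to 98 mm open, so the vial fits in with room to spare. It stays where it is left: dry friction about 2.5 N, plus 6 N per m/s.
- thumb_post (a point): Centre of the top of the thumb post: an upright round steel post, 16 mm in diameter, 89 mm above the bench, its upper 44 mm clear above the black display housing of the slider (housing top 44 mm above the bench). At caliper x = +30 mm, 60 mm behind (+y of) the moving jaw's contact face; it moves with the slider. Push it along the caliper's -y to close.
- jaw_tilt (a joint): How far the moving jaw's blade is cocked out of square (rad), 0 when square. The blade has a little springy play in the slider about a vertical axis on the beam (caliper x = +30 mm), 12 N m per rad: pressure from the vial about 40 mm out from the beam turns it negative, about -0.017 rad at 5 N.
- jaw: The moving jaw's steel blade, 75 mm long, 17 mm thick, 26 mm high, reaching from the beam towards the caliper's -x (caliper x = -45 to +30 mm), from 15 to 41 mm above the bench. Origin on its tilt axis at the beam, 12 mm behind its contact face, 12 mm above the bench; axes parallel to the caliper's when square.
- vial: The tall vial to be gauged: empty amber glass cylinder with a black cap, 80 mm tall, body 28 mm in diameter up to 66 mm, cap 26 mm in diameter above; 40 to 80 g. Origin at the centre of its underside, z up along the vial. It starts upright in one of the three places in the tray.
- tray: Blue shallow tray, fixed, 130 (x) by 215 (y) by 14 mm high, wall and floor 4 mm thick, origin at the centre of its underside. Three containers stand in it in a row along its y axis, about 65 mm apart.
- short_vial: Bystander: short amber vial, 28 mm in diameter, 48 mm tall, in the tray. Origin at the centre of its underside.
- jar: Bystander: wide low amber jar, 42 mm in diameter, 42 mm tall, in the tray. Origin at the centre of its underside.
- cap: Bystander: loose blue screw cap, 30 mm in diameter, 14 mm high, on the bench. Origin at the centre of its underside.
- marker: Bystander: marker pen 135 mm long, 12 mm thick, lying on the bench. Origin under its middle.
- beaker: Bystander: empty glass beaker, 68 mm in diameter, 85 mm high. Origin at the centre of its underside.
- spatula: Bystander: slim steel laboratory spatula, 175 mm long, lying flat on the bench. Origin under its middle.
- weight: Bystander: brass calibration weight, 32 mm in diameter, 32 mm high. Origin at the centre of its underside.
Mind the look-alikes: they are no part of the job. What is shaped like the vial but purple is not meant.

How it is judged:
By the outcome, as a careful person would: the job done as asked, in the order asked, and still so for the second after the job is handed in, with the robot touching nothing.
It also fails if it takes over 64 s, if anything falls off the work surface, if the arm or the gripper's body presses on something with over 40 N, if the wrist force passes 120 N, or if a joint passes its speed limit or range.

## Working session

There is one attempt and no reset: what is moved stays moved. The work goes in short steps, Python scripts to look and compute and a tool call to move; the robot and the scene stay as the last step left them, time stands still between calls to the robot, and variables do not carry over. Pictures are saved under pics/ and viewed, at most 10 in all, crops included, and the job is handed in when it is done.

Besides the shell and the picture viewer there is one more tool, called after "Request:" as name(argument=value, ...) on one line, values as JSON. step_arm: Moves the arm, as the interface text tells. Its arguments: {"type":"object","properties":{"steps":{"type":"array","items":{"type":"number"}},"grip_force":{"type":"number"}},"required":["steps"]}

```bash
mkdir -p pics; cat > h.py <<'E'
import numpy as np, cv2
from cell import env
def cam(n):
    c=env.read_camera(n); return c['image'],np.array(c['camera_matrix']),np.array(c['R']),np.array(c['t'])
def save(n,f):
    c=cam(n); cv2.imwrite('pics/'+f,c[0][:,:,::-1]); np.savez('pics/'+f+'.npz',im=c[0],K=c[1],R=c[2],t=c[3]); return c
def load(f):
    d=np.load('pics/'+f+'.npz'); return d['im'],d['K'],d['R'],d['t']
def ray(c,u,v,z):
    _,K,R,t=c; d=R.T@np.linalg.solve(K,[u,v,1.]); o=-R.T@t; return o+d*(z-o[2])/d[2]
def proj(c,X):
    _,K,R,t=c; p=K@(R@np.array(X,float)+t); return p[:2]/p[2]
E
python3 - <<'E'
from h import *
a=save('top','top0.png');b=save('scene','sc0.png')
for c in(a,b): print(c[1].tolist(),(-c[2].T@c[3]).round(3),c[2][2].round(2))
print(env.get_obs())
E
```

```text
[[433.094407136757, 0.0, 250.3035400906711], [0.0, 433.094407136757, 195.20923861377509], [0.0, 0.0, 1.0]] [ 0.39  -0.136  1.109] [ 0.15 -0.02 -0.99]
[[420.9392195659499, 0.0, 245.93109865636663], [0.0, 420.9392195659499, 187.08618715987555], [0.0, 0.0, 1.0]] [ 1.274 -0.426  0.563] [-0.8   0.3  -0.53]
{'time_s': 0.1, 'qpos': array([-70.41154685,  18.43480335,  -4.01572203,  83.1675629 ,
         1.29567999,  78.53964164,  -3.25814233]), 'joint_velocities': array([ 0.03940298, -0.10929188, -0.06624687, -0.16730649,  0.06500501,
        0.11451361,  0.01262905]), 'effort': array([-5.32259473e-04, -4.92573524e+01, -4.06156294e-01, -3.13402069e+01,
       -6.41855900e-02,  3.94625554e-02,  8.50384663e-05]), 'tool_pos': array([0.20923768, 0.61521507, 0.4037738 ]), 'tool_rot': array([-1.79903260e+02,  5.97597951e-03,  1.61223313e+02]), 'force': array([ 0.14460723, -0.08716382, -0.03721291]), 'wrist_torque': array([-0.01916551,  0.01128635, -0.02139145]), 'grasp_force': 0.0, 'grip_width': 0.08726295346954621}
```

View pics/top0.png

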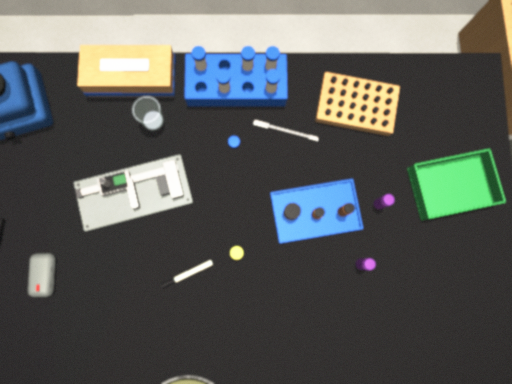

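View pics/sc0.png

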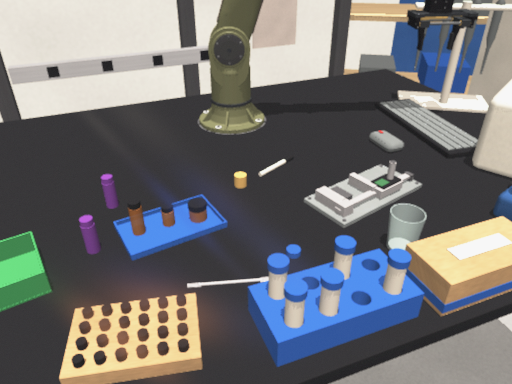

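The top view shows the caliper plate around (133,192), with the display and slider to the left (+y world) and the fixed jaw at right (~175,180). The tray is at (317,210), with the tall vial at its right end: top (347,210), scene (136,218). Next I'll measure these on enlarged crops.

```bash
python3 - <<'E'
from h import *
a=load('top0.png');b=load('sc0.png')
im=a[0].astype(int)
# plate: grey bright region
reg=np.zeros(im.shape[:2],np.uint8); reg[148:235,68:200]=1
m=((im.min(2)>75)&(reg>0)).astype(np.uint8)
cs=cv2.findContours(m,cv2.RETR_EXTERNAL,cv2.CHAIN_APPROX_NONE)[0];c=max(cs,key=cv2.contourArea)
r=cv2.minAreaRect(c);box=cv2.boxPoints(r);print('plate',r)
P=np.array([ray(a,u,v,.012)[:2] for u,v in box]);print(P.round(4),P.mean(0),[np.linalg.norm(P[i]-P[i-1]).round(4) for i in range(4)],[np.degrees(np.arctan2(*(P[i]-P[i-1])[::-1])).round(2) for i in range(4)])
# tray
hsv=cv2.cvtColor(a[0],cv2.COLOR_RGB2HSV)
m=cv2.inRange(hsv,(100,120,90),(125,255,255));m[:170]=0;m[:,:255]=0;m[:,380:]=0
c=max(cv2.findContours(m,cv2.RETR_EXTERNAL,cv2.CHAIN_APPROX_NONE)[0],key=cv2.contourArea)
r=cv2.minAreaRect(c);P=np.array([ray(a,u,v,.014)[:2] for u,v in cv2.boxPoints(r)])
print('tray',P.mean(0),[np.linalg.norm(P[i]-P[i-1]).round(4) for i in range(4)],[np.degrees(np.arctan2(*(P[i]-P[i-1])[::-1])).round(2) for i in range(4)])
A=cv2.resize(a[0][150:235,65:200],None,fx=5.9,fy=5.9,interpolation=cv2.INTER_CUBIC)[:300]
A=cv2.resize(a[0][150:235,65:200],(540,340),interpolation=cv2.INTER_CUBIC)
B=cv2.resize(a[0][175:245,320:390][:, :],(260,260),interpolation=cv2.INTER_CUBIC)
C=cv2.resize(b[0][155:220,300:425],(500,260),interpolation=cv2.INTER_CUBIC)
D=cv2.resize(b[0][190:255,105:170],(260,260),interpolation=cv2.INTER_CUBIC)
o=np.zeros((600,800,3),np.uint8);o[:340,:540]=A;o[:260,540:]=B;o[340:,:500]=C;o[340:,540:]=D
cv2.imwrite('pics/crop0.png',o[:,:,::-1])
E
```

```text
plate ((131.89768981933594, 192.21115112304688), (52.78190612792969, 114.7255630493164), 75.25643920898438)
[[ 0.5964  0.304 ]
 [ 0.6722  0.0225]
 [ 0.5384 -0.0139]
 [ 0.4658  0.2633]] [0.56817532 0.14398078] [np.float64(0.1367), np.float64(0.2915), np.float64(0.1387), np.float64(0.2866)] [np.float64(17.31), np.float64(-74.92), np.float64(-164.79), np.float64(104.67)]
tray [ 0.51855419 -0.32591572] [np.float64(0.1365), np.float64(0.2263), np.float64(0.1378), np.float64(0.2222)] [np.float64(8.69), np.float64(-80.57), np.float64(-173.02), np.float64(99.13)]
```

View pics/crop0.png

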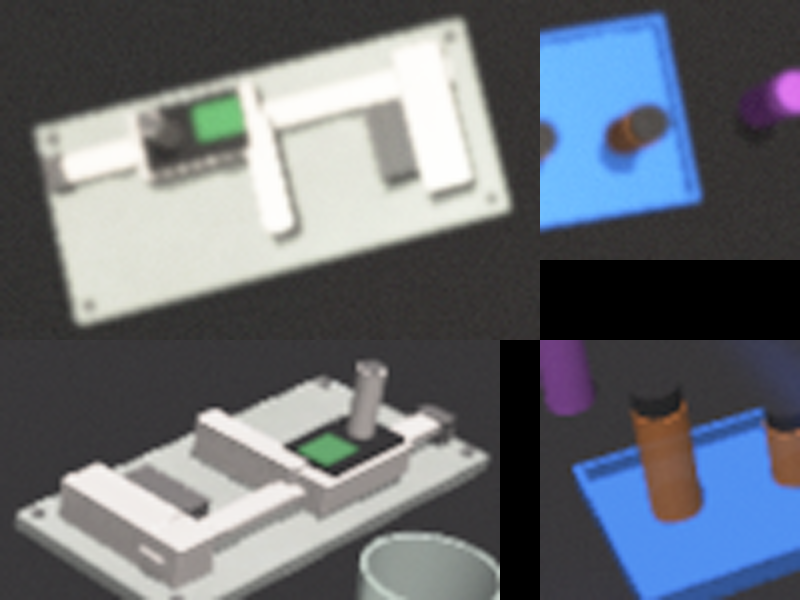

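The crop shows the fixed jaw at right with its dark pad, the moving jaw at centre, the post behind the display, and the tall vial with its cap at about (350,208) in top.

```bash
python3 - <<'E'
from h import *
a=load('top0.png');b=load('sc0.png')
print('vial top',ray(a,349.9,208.1,.08),'scene base',ray(b,139.5,232,.004), 'scene cap', ray(b,105+(656-540)/4,190+(388-340)/4,.08))
A=lambda u,v,z:ray(a,65+u/4-.4,150+v/4-.4,z)
th=np.radians(15.);o=np.array([.5685,.1437])
R=np.array([[np.cos(th),-np.sin(th)],[np.sin(th),np.cos(th)]])
for n,u,v,z in[('post',150,122,.089),('jawtip face R',298,228,.041),('jaw top R',262,100,.041),('pad R bottom corner face?',390,185,.03),('pad face top',368,110,.03),('corner',82,325,.012),('corner',510,212,.012),('corner',463,18,.012),('corner',36,128,.012),('fixed tip L',432,192,.041)]:
    p=A(u,v,z);print(n,p.round(4),(R.T@(p[:2]-o)).round(4))
for n,u,v in[('post',372,365)]:
    p=ray(b,300+u/4-.4,155+(v-340)/4-.4,.089);print(n,p,R.T@(p[:2]-o))
E
```

```text
vial top [ 0.51514238 -0.39528394  0.08      ] scene base [ 0.51677296 -0.38955488  0.004     ] scene cap [ 0.51371996 -0.38930687  0.08      ]
post [0.5844 0.1967 0.089 ] [0.0291 0.0471]
jawtip face R [0.5265 0.1185 0.041 ] [-0.0471 -0.0135]
jaw top R [0.6073 0.1434 0.041 ] [ 0.0374 -0.0103]
pad R bottom corner face? [0.5548 0.0645 0.03  ] [-0.0337 -0.073 ]
pad face top [0.6028 0.0794 0.03  ] [ 0.0165 -0.071 ]
corner [0.4695 0.2586 0.012 ] [-0.0659  0.1366]
corner [ 0.5398 -0.0088  0.012 ] [-0.0672 -0.1399]
corner [0.6668 0.0232 0.012 ] [ 0.0638 -0.1419]
corner [0.5955 0.2941 0.012 ] [0.065  0.1383]
fixed tip L [0.5486 0.0363 0.041 ] [-0.047  -0.0986]
post [0.58101982 0.20143432 0.089     ] [0.02703596 0.0525267 ]
```

Request:
step_arm(steps=[1, 0, 0, 0, 9.4, 1, 0, 0, 0, 9.4, 1, 0, 0, 0, 9.4, 1, 0, 0, 0, 9.4, 1, 0, 0, 0, 9.3, 1, 0, 0, 0, 9.3, 1, -55.5, 23.5, 0, 0, 1, -55.5, 23.5, 0, 0, 1, -55.5, 23.5, 0, 0, 1, -55.5, 23.5, 0, 0, 1, -55.5, 23.5, 0, 0, 1, -55.5, 23.5, 0, 0])

```text
time_s: 1.6
tool_pos: [0.4326, 0.3285, 0.4045]
tool_rot: [-180.0, -0.0, 105.0]
force: [1.2, 0.2, 0.9]
grip_width: 0.0871
grasp_force: 0.0
```

Request:
step_arm(steps=[1, -55.5, 23.5, 0, 0, 1, -55.5, 23.5, 0, 0, 1, -55.5, 23.5, 0, 0, 1, -55.5, 23.5, 0, 0, 1, 0, 0, 0, 0, 1, 0, 0, 0, 0])

```text
time_s: 2.35
tool_pos: [0.5798, 0.1407, 0.4042]
tool_rot: [-179.9, -0.0, 105.0]
force: [-1.0, 1.1, -0.5]
grip_width: 0.0871
grasp_force: 0.0
```

```bash
python3 - <<'E'
from h import *
c=save('wrist','w1.png');print(env.get_obs()['tool_pos'],env.get_obs()['tool_rot'],env.get_obs()['time_s'],(-c[2].T@c[3]).round(3),c[2].round(2))
E
```

```text
[0.57946399 0.14170174 0.40425061] [-1.79939450e+02 -5.78353329e-02  1.05126719e+02] 2.4 [0.56  0.21  0.384] [[ 0.97  0.26 -0.  ]
 [ 0.25 -0.93  0.26]
 [ 0.07 -0.25 -0.96]]
```

View pics/w1.png

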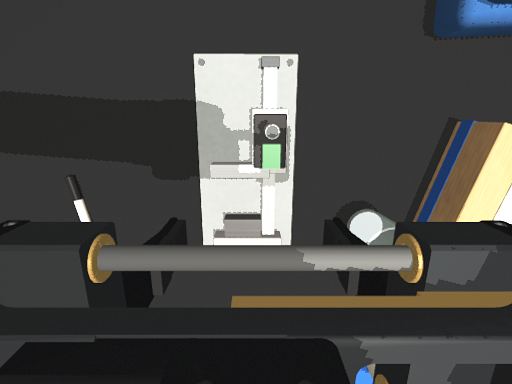

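The wrist image shows the post top at (272,131), the plate's far corners at (194,54) and (298,54), the moving jaw's edge near row 176, and the pad at rows 213-235. I'll turn these into positions.

```bash
python3 - <<'E'
from h import *
c=load('w1.png')
th=np.radians(15.);o=np.array([.5685,.1437])
R=np.array([[np.cos(th),-np.sin(th)],[np.sin(th),np.cos(th)]])
for n,u,v,z in[('cL',194,54.5,.012),('cR',298,54.5,.012),('L edge low',203.5,240,.012),('R edge low',291.5,240,.012),('post',272,131,.089),('pad face top L',224,214,.035),('pad faceR',262,214,.035),('jaw back top L',211,163,.041),('jaw front',215,178,.015)]:
    p=ray(c,u,v,z);print(n,p.round(4),(R.T@(p[:2]-o)).round(4))
g=c[0].astype(int).sum(2)//3
print(g[155:245,230]); print(g[155:245,218])
E
```

```text
cL [0.4684 0.2615 0.012 ] [-0.0662  0.1397]
cR [0.5919 0.2947 0.012 ] [0.0617 0.1398]
L edge low [0.5325 0.0215 0.012 ] [-0.0664 -0.1087]
R edge low [0.657  0.0551 0.012 ] [ 0.0626 -0.1085]
post [0.5809 0.2005 0.089 ] [0.0267 0.0517]
pad face top L [0.5526 0.0774 0.035 ] [-0.0325 -0.0599]
pad faceR [0.6018 0.0907 0.035 ] [ 0.0184 -0.0598]
jaw back top L [0.5214 0.1414 0.041 ] [-0.0461  0.01  ]
jaw front [0.5283 0.1174 0.015 ] [-0.0457 -0.015 ]
[168 166 167 167 167 167 160 108 109 139 219 228 225 223 223 219 218 220
 219 218 221 220 206 153 240 236 235 236 235 235 235 235 235 234 234 234
 234 235 234 235 234 234 234 234 234 234 234 234 233 233 234 235 235 235
 235 237 231 163 157  72  52  56  56  57 102 164 157 157 154 155 153 155
 153 153 158 154 152 146 150 153 153 141 143 237 254 254 254 254 255 255]
[167 166 166 167 166 168 160 109 109 142 223 229 225 223 223 221 219 221
 220 219 222 221 207 154 241 235 234 234 234 234 233 234 235 236 235 235
 237 237 237 235 234 234 233 234 234 234 234 234 234 235 236 237 237 235
 234 232 233 234 236 237 237 236 236 235 235 236 237 238 237 236 236 236
 239 233 165 146 107 110 113 115 116 110 140 239 254 254 254 253 255 255]
```

Request:
step_arm(steps=[1, -49.8, -20, 0, 0, 1, -49.8, -20, 0, 0, 1, -49.8, -20, 0, 0, 1, -49.8, -20, 0, 0, 1, -49.8, -20, 0, 0, 1, -49.8, -20, 0, 0, 1, -49.8, -20, 0, 0, 1, -49.8, -20, 0, 0, 1, -49.8, -20, 0, 0, 1, -49.8, -20.5, 0, 0, 1, 0, 0, 0, 0, 1, 0, 0, 0, 0])

```text
time_s: 3.9
tool_pos: [0.5166, -0.3909, 0.4042]
tool_rot: [180.0, -0.1, 105.2]
force: [0.7, 0.1, -0.1]
grip_width: 0.0871
grasp_force: 0.0
```

```bash
python3 - <<'E'
from h import *
c=save('wrist','w2.png');s=env.get_obs();print(s['tool_pos'],s['tool_rot'],s['time_s'])
p=s['tool_pos'];print('proj below',proj(c,[p[0],p[1],.084]),proj(c,[p[0],p[1],.004]))
E
```

```text
[ 0.51695913 -0.3902813   0.40434936] [ 1.79945529e+02 -1.07852212e-01  1.05231829e+02] 3.95
proj below [255.97158133 183.25660891] [255.69272921 169.87206236]
```

View pics/w2.png

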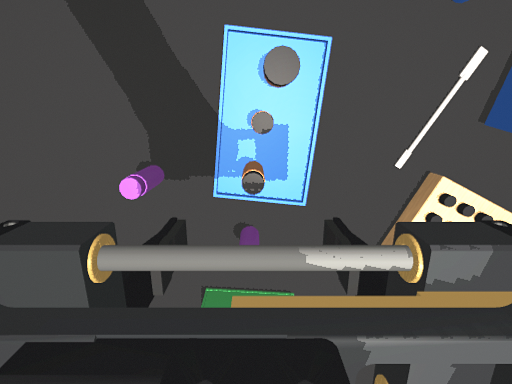

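The wrist image shows the tall vial's cap top at (253,183), against (256,183) for the tool axis. I'm shifting 2.5 mm toward −y and descending.

Request:
step_arm(steps=[1, 0, -2.5, 40, 0, 1, 0, 0, 40, 0, 1, 0, 0, 40, 0, 1, 0, 0, 31, 0, 1, 0, 0, 20, 0, 1, 0, 0, 10, 0, 1, 0, 0, 0, 0, 0.2, 0, 0, 0, 0, 0.2, 0, 0, 0, 0, 0.2, 0, 0, 0, 0, 0.2, 0, 0, 0, 0, 0.2, 0, 0, 0, 0], grip_force=10)

```text
time_s: 5.45
tool_pos: [0.5131, -0.3933, 0.2238]
tool_rot: [180.0, -0.0, 105.0]
force: [-0.2, 0.5, 0.3]
grip_width: 0.0451
grasp_force: 0.0
```

```bash
python3 - <<'E'
from h import *
s=env.get_obs();print({k:s[k] for k in('tool_pos','force','grip_width','grasp_force','time_s')})
E
```

```text
{'tool_pos': array([ 0.51311211, -0.39333815,  0.22379452]), 'force': array([-0.17436571,  0.53045229,  0.32200988]), 'grip_width': 0.04506454963886254, 'grasp_force': 0.0, 'time_s': 5.45}
```

Request:
step_arm(steps=[0.2, 0, 0, 0, 0, 0.2, 0, 0, 0, 0, 0.2, 0, 0, 0, 0, 0.2, 0, 0, 0, 0, 0.2, 0, 0, 0, 0])

```text
time_s: 6.08
tool_pos: [0.5131, -0.3933, 0.2237]
tool_rot: [180.0, -0.0, 105.0]
force: [0.1, -0.0, -0.9]
grip_width: 0.0278
grasp_force: 9.8
```

Request:
step_arm(steps=[0.2, 0, 0, -10, 0, 0.2, 0, 0, -25, 0, 0.2, 0, 0, -35, 0, 0.2, 0, 0, -30, 0, 0.2, 0, 0, 0, 0, 0.2, 0, 0, 0, 0])

```text
time_s: 6.82
tool_pos: [0.5129, -0.3931, 0.3232]
tool_rot: [-180.0, -0.0, 105.0]
force: [1.0, 0.5, -1.3]
grip_width: 0.0279
grasp_force: 9.8
```

```bash
python3 - <<'E'
from h import *
a=save('wrist','w3.png');b=save('scene','s3.png')
s=env.get_obs();print({k:s[k] for k in('tool_pos','force','grip_width','grasp_force','time_s')})
p=proj(b,[*s['tool_pos'][:2],s['tool_pos'][2]-.17]);print(p)
x,y=int(p[0]),int(p[1])
o=np.hstack([cv2.resize(a[0][100:292,150:406],(400,300)),cv2.resize(b[0][max(y-60,0):y+60,max(x-80,0):x+80],(400,300),interpolation=cv2.INTER_CUBIC)])
cv2.imwrite('pics/g3.png',o[:,:,::-1])
E
```

```text
{'tool_pos': array([ 0.51279519, -0.39288652,  0.32237302]), 'force': array([ 0.26036835, -0.17591935, -0.75333626]), 'grip_width': 0.02767841111009308, 'grasp_force': 9.834394788485952, 'time_s': 6.925}
[126.4733701  171.73820757]
```

View pics/g3.png

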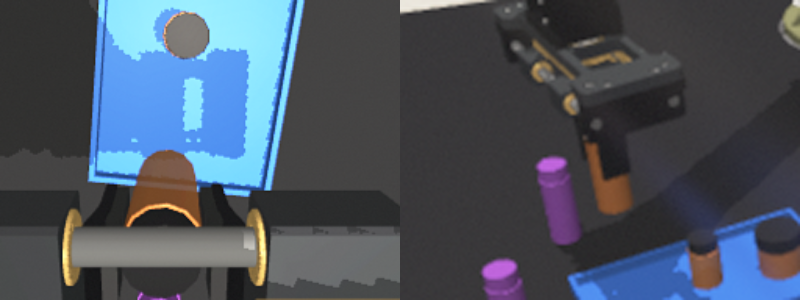

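The vial hangs upright in the grip: right crop around (612,180). Next I carry it over the caliper.

Request:
step_arm(steps=[0.2, 20, 8, 0, 0, 0.2, 45, 17.7, 0, 0, 0.2, 50, 19.7, 0, 0, 0.2, 50, 19.7, 0, 0, 0.2, 50, 19.7, 0, 0, 0.2, 50, 19.7, 0, 0, 0.2, 50, 19.7, 0, 0, 0.2, 50, 19.7, 0, 0, 0.2, 50, 19.7, 0, 0, 0.2, 30, 11.5, 0, 0, 0.2, 14, 5.5, 0, 0, 0.2, 0, 0, 0, 0])

```text
time_s: 8.43
tool_pos: [0.5684, 0.097, 0.323]
tool_rot: [-179.9, 0.0, 105.1]
force: [-1.2, -0.1, -0.6]
grip_width: 0.0279
grasp_force: 9.8
```

Request:
step_arm(steps=[0.2, 0, 0, 20, 0, 0.2, 0, 0, 20, 0, 0.2, 0, 0, 10, 0, 0.2, 0, 0, 0, 0, 0.2, 0, 0, 0, 0])

```text
time_s: 9.05
tool_pos: [0.569, 0.0962, 0.2746]
tool_rot: [179.9, 0.0, 105.0]
force: [-0.2, -0.7, -0.4]
grip_width: 0.0278
grasp_force: 9.8
```

```bash
python3 - <<'E'
from h import *
a=save('wrist','w4.png');b=save('scene','s4.png');t=save('top','t4.png')
s=env.get_obs();print({k:s[k] for k in('tool_pos','tool_rot','force','grip_width','grasp_force','time_s')})
o=np.hstack([cv2.resize(a[0][60:260,150:350],(400,400)),cv2.resize(b[0][110:230,290:410],(400,400),interpolation=cv2.INTER_CUBIC)])
cv2.imwrite('pics/g4.png',o[:,:,::-1])
E
```

```text
{'tool_pos': array([0.56890791, 0.09671416, 0.27457081]), 'tool_rot': array([ 1.79916593e+02, -7.46543638e-03,  1.05014713e+02]), 'force': array([ 0.41515533,  0.2464927 , -0.99030533]), 'grip_width': 0.027802975153042028, 'grasp_force': 9.834997260477394, 'time_s': 9.2}
```

View pics/g4.png

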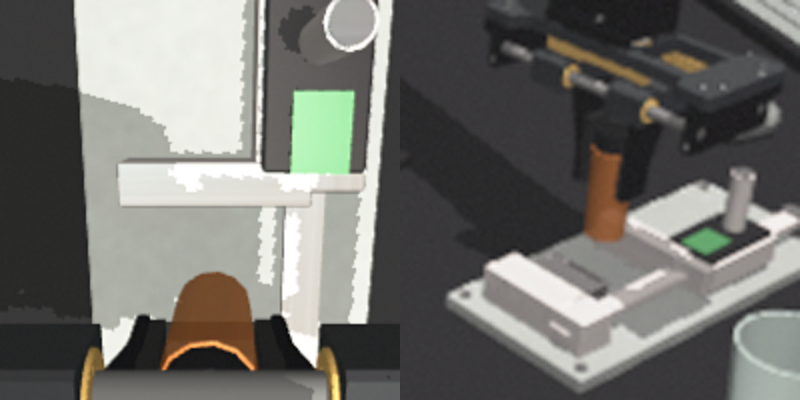

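The wrist crop shows the held vial's bottom front edge at about (255,196) in the full image, the jaw's front top edge at row ~162, and the post top at (325,72). The jaw is clear of the vial.

```bash
python3 - <<'E'
from h import *
c=load('w4.png');t=load('t4.png');b=load('s4.png')
th=np.radians(15.);o=np.array([.5666,.1432])
R=np.array([[np.cos(th),-np.sin(th)],[np.sin(th),np.cos(th)]])
for n,u,v,z in[('vial front',255,196,.055),('jaw front top',212,162.5,.041),('jaw back top',212,141,.041),('jaw tip L',209,150,.041),('post',325,71.5,.089)]:
    p=ray(c,u,v,z);print(n,p.round(4),(R.T@(p[:2]-o)).round(4))
s=np.array([.569,.0965]);print('tool',R.T@(s-o))
p=ray(b,290+(605-400)*.3,110+232*.3,.055);print('scene base',R.T@(p[:2]-o))
E
```

```text
vial front [0.5647 0.11   0.055 ] [-0.0105 -0.0316]
jaw front top [0.5264 0.1236 0.041 ] [-0.0439 -0.0085]
jaw back top [0.5228 0.1397 0.041 ] [-0.0432  0.008 ]
jaw tip L [0.5221 0.1324 0.041 ] [-0.0458  0.0011]
post [0.5809 0.1989 0.089 ] [0.0282 0.0501]
tool [-0.00976863 -0.0457299 ]
scene base [-0.00683547 -0.04242234]
```

Request:
step_arm(steps=[0.2, 0, 0, 15, 0, 0.2, 0, 0, 14, 0, 0.2, 0, 0, 7, 0, 0.2, 0, 0, 3, 0, 0.2, 0, 0, 1.5, 0, 0.2, 0, 0, 1, 0, 0.2, 0, 0, 0.5, 0, 0.2, 0, 0, 0, 0])

```text
time_s: 10.2
tool_pos: [0.5686, 0.0968, 0.232]
tool_rot: [180.0, -0.0, 105.0]
force: [-0.3, 0.4, -1.1]
grip_width: 0.0278
grasp_force: 9.8
```

Request:
step_arm(steps=[0.2, 0, 0, 0.5, 0, 0.2, 0, 0, 0, 0])

```text
time_s: 10.45
tool_pos: [0.5687, 0.0968, 0.2316]
tool_rot: [180.0, -0.0, 105.0]
force: [-0.2, -0.1, 0.8]
grip_width: 0.0277
grasp_force: 9.8
```

Request:
step_arm(steps=[0.2, 0, 0, 0.4, 0, 0.2, 0, 0, 0, 0])

```text
time_s: 10.7
tool_pos: [0.5689, 0.0968, 0.2313]
tool_rot: [179.9, -0.0, 105.0]
force: [0.1, 0.7, 3.4]
grip_width: 0.0278
grasp_force: 9.9
```

```bash
python3 - <<'E'
from h import *
s=env.get_obs();print(s['force'],s['tool_pos'])
for i in range(3): env.read_camera('top');print(env.get_obs()['force'])
E
```

```text
[0.10792403 0.71195596 3.38075468] [0.56889605 0.0968459  0.2313081 ]
[0.48195089 0.77488794 2.9339777 ]
[0.3880226  0.31533618 2.18091313]
[0.04082813 0.41096396 3.57322284]
```

Request:
step_arm(steps=[0.36, 0, 0, 0, 0, 0.45, 0, 0, 0, 0, 0.6, 0, 0, 0, 0, 0.6, 0, 0, 0, 0, 0.6, 0, 0, 0, 0, 0.6, 0, 0, -10, 0, 0.6, 0, 0, -30, 0, 0.6, 0, 0, -40, 0, 0.6, 0, 0, -40, 0, 0.6, 0, 0, 0, 0, 0.6, 0, 0, 0, 0])

```text
time_s: 12.22
tool_pos: [0.5683, 0.0967, 0.3509]
tool_rot: [180.0, -0.0, 105.0]
force: [-0.6, 0.3, -0.3]
grip_width: 0.0523
grasp_force: 0.0
```

```bash
python3 - <<'E'
from h import *
a=save('wrist','w5.png');b=save('scene','s5.png')
s=env.get_obs();print({k:s[k] for k in('tool_pos','tool_rot','force','grip_width','grasp_force','time_s')})
o=np.hstack([cv2.resize(a[0][60:260,150:350],(400,400)),cv2.resize(b[0][110:230,290:410],(400,400),interpolation=cv2.INTER_CUBIC)])
cv2.imwrite('pics/g5.png',o[:,:,::-1])
E
```

```text
{'tool_pos': array([0.56806077, 0.09682362, 0.34977936]), 'tool_rot': array([-1.79882955e+02,  3.49514466e-05,  1.05025298e+02]), 'force': array([ 0.34471778, -0.43685303, -0.18044876]), 'grip_width': 0.05204249546079657, 'grasp_force': 0.0, 'time_s': 12.325}
```

View pics/g5.png

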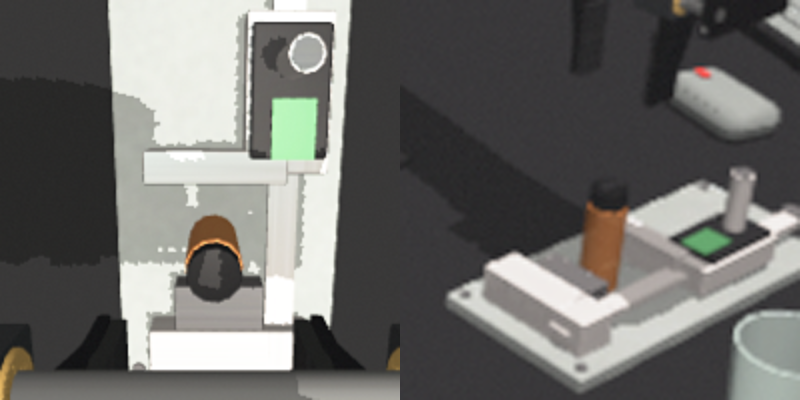

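The vial stands upright and free between the jaws, with its cap at crop (215,275). Now I move behind the post with the gripper shut.

Request:
step_arm(steps=[0, 35, 10, 0, 0, 0, 40, 12, 0, 0, 0, 40, 12, 0, 0, 0, 20, 5.4, 0, 0, 0, 0, 0, 0, 0, 0, 0, 0, 20, 0, 0, 0, 0, 30, 0, 0, 0, 0, 30, 0, 0, 0, 0, 20, 0, 0, 0, 0, 11, 0, 0, 0, 0, 5, 0, 0, 0, 0, 0, 0], grip_force=10)

```text
time_s: 13.82
tool_pos: [0.5719, 0.2374, 0.2353]
tool_rot: [180.0, -0.0, 105.0]
force: [0.6, -0.1, 0.1]
grip_width: 0.0003
grasp_force: 0.0
```

```bash
python3 - <<'E'
from h import *
a=save('wrist','w6.png');b=save('scene','s6.png')
s=env.get_obs();print({k:s[k] for k in('tool_pos','tool_rot','force','grip_width','grasp_force','time_s')})
th=np.radians(15.);o=np.array([.5666,.1432])
R=np.array([[np.cos(th),-np.sin(th)],[np.sin(th),np.cos(th)]]);print(R.T@(s['tool_pos'][:2]-o))
w5=load('w5.png');p=ray(w5,150+307/2,60+53/2,.089);print('post',R.T@(p[:2]-o))
o=np.hstack([cv2.resize(a[0][60:360,100:400],(400,400)),cv2.resize(b[0][110:230,290:410],(400,400),interpolation=cv2.INTER_CUBIC)])
cv2.imwrite('pics/g6.png',o[:,:,::-1])
E
```

```text
{'tool_pos': array([0.57205878, 0.23754534, 0.23580562]), 'tool_rot': array([ 1.79903109e+02, -2.50440499e-02,  1.05023253e+02]), 'force': array([ 0.1622251 ,  0.22777161, -0.94501721]), 'grip_width': 0.00029481411840037014, 'grasp_force': 0.0, 'time_s': 13.925}
[0.02969115 0.08971776]
post [0.02857313 0.05054368]
```

View pics/g6.png

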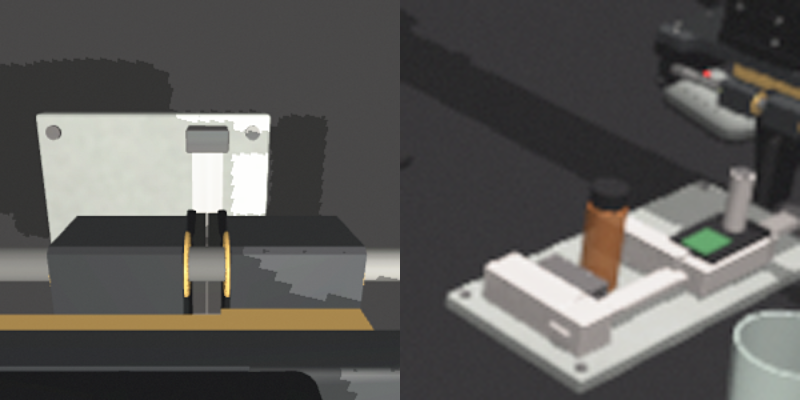

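The gripper is shut behind the post, with the vial standing clear. I approach the post and start sliding slowly.

Request:
step_arm(steps=[0, -8, -1, 0, 0, 0, -6, 0, 0, 0, 0, -3, 0, 0, 0, 0, -2, 0, 0, 0, 0, -2, 0, 0, 0, 0, -2, 0, 0, 0, 0, -2, 0, 0, 0, 0, -2, 0, 0, 0, 0, -2, 0, 0, 0])

```text
time_s: 15.05
tool_pos: [0.5781, 0.2092, 0.2349]
tool_rot: [-180.0, -0.0, 105.0]
force: [-0.6, 2.1, 0.8]
grip_width: 0.0004
grasp_force: 1.1
```

Request:
step_arm(steps=[0, -2, 0, 0, 0, 0, -2, 0, 0, 0, 0, -2, 0, 0, 0, 0, -2, 0, 0, 0])

```text
time_s: 15.55
tool_pos: [0.5803, 0.2012, 0.2349]
tool_rot: [180.0, -0.0, 105.0]
force: [-1.0, 1.6, 0.2]
grip_width: 0.0005
grasp_force: 1.1
```

Request:
step_arm(steps=[0, -2, 0, 0, 0, 0, -2, 0, 0, 0, 0, -2, 0, 0, 0, 0, -2, 0, 0, 0])

```text
time_s: 16.05
tool_pos: [0.5823, 0.1937, 0.2349]
tool_rot: [-180.0, -0.0, 105.0]
force: [-1.9, 2.0, 0.7]
grip_width: 0.0008
grasp_force: 1.2
```

Request:
step_arm(steps=[0, -1.5, 0, 0, 0, 0, -1.5, 0, 0, 0, 0, -1.5, 0, 0, 0, 0, -1.5, 0, 0, 0])

```text
time_s: 16.55
tool_pos: [0.5839, 0.1879, 0.2349]
tool_rot: [180.0, -0.0, 105.0]
force: [-1.5, 4.1, -0.1]
grip_width: 0.0002
grasp_force: 1.8
```

```bash
python3 - <<'E'
from h import *
b=save('scene','s7.png');t=save('top','t7.png')
s=env.get_obs();print({k:s[k] for k in('tool_pos','force','time_s')})
th=np.radians(15.);o=np.array([.5666,.1432])
R=np.array([[np.cos(th),-np.sin(th)],[np.sin(th),np.cos(th)]]);print(R.T@(s['tool_pos'][:2]-o),R.T@s['force'][:2])
o=np.hstack([cv2.resize(b[0][140:220,300:400],(500,400),interpolation=cv2.INTER_CUBIC),cv2.resize(t[0][155:215,115:195],(300,225),interpolation=cv2.INTER_CUBIC)[:,:].copy() if 0 else cv2.resize(t[0][145:225,130:190],(300,400),interpolation=cv2.INTER_CUBIC)])
cv2.imwrite('pics/g7.png',o[:,:,::-1])
E
```

```text
{'tool_pos': array([0.58387786, 0.18784072, 0.23485518]), 'force': array([-0.8978078 ,  3.44926075,  0.43215509]), 'time_s': 16.65}
[0.028243   0.03864778] [0.02551863 3.5640998 ]
```

View pics/g7.png

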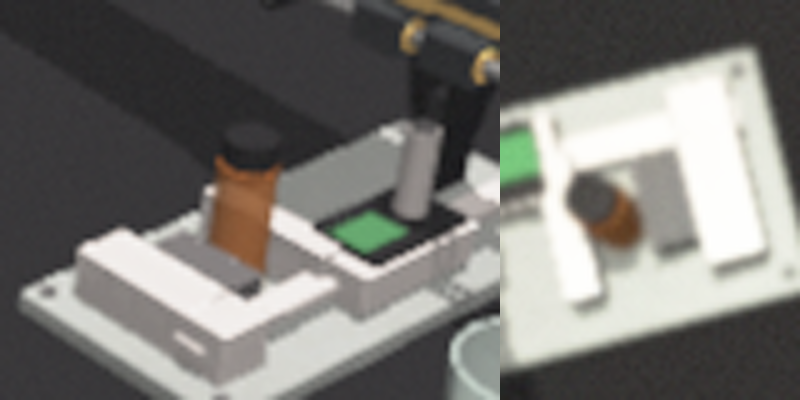

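The crops show the jaw against the upright vial, with the pad still a few mm off. No more pictures; I close in by force from here.

Request:
step_arm(steps=[0, -0.5, 0, 0, 0, 0, -0.5, 0, 0, 0, 0, 0, 0, 0, 0])

```text
time_s: 17.02
tool_pos: [0.584, 0.1875, 0.2349]
tool_rot: [-180.0, -0.0, 105.1]
force: [-1.9, 4.7, 1.2]
grip_width: 0.0005
grasp_force: 2.1
```

Request:
step_arm(steps=[0, -0.5, 0, 0, 0, 0, -0.5, 0, 0, 0, 0, 0, 0, 0, 0])

```text
time_s: 17.4
tool_pos: [0.5841, 0.1871, 0.2349]
tool_rot: [-180.0, -0.1, 105.1]
force: [-1.8, 5.7, -0.2]
grip_width: 0.0003
grasp_force: 2.6
```

Request:
step_arm(steps=[0, -0.5, 0, 0, 0, 0, 0, 0, 0, 0])

```text
time_s: 17.65
tool_pos: [0.5841, 0.1869, 0.2349]
tool_rot: [-180.0, -0.1, 105.1]
force: [-2.8, 5.7, 0.4]
grip_width: 0.0005
grasp_force: 2.8
```

Request:
step_arm(steps=[0, -0.5, 0, 0, 0, 0, -0.3, 0, 0, 0, 0, 0, 0, 0, 0])

```text
time_s: 18.02
tool_pos: [0.5842, 0.1867, 0.2349]
tool_rot: [-180.0, -0.2, 105.1]
force: [-3.3, 7.4, 1.3]
grip_width: 0.0007
grasp_force: 3.2
```

```bash
cat > f.py <<'E'
from h import *
th=np.radians(15.);o=np.array([.5666,.1432])
R=np.array([[np.cos(th),-np.sin(th)],[np.sin(th),np.cos(th)]])
L=[]
for i in range(6):
    env.read_camera('top');s=env.get_obs();L.append(R.T@s['force'][:2])
print(np.mean(L,0),np.std(L,0),R.T@(s['tool_pos'][:2]-o),s['time_s'])
E
python3 f.py
```

```text
[-0.90542775  7.72924568] [0.3524319  0.18336419] [0.02823177 0.03746522] 18.325
```

Request:
step_arm(steps=[0, 0, 0, 0, 0, 0, 0, 0, 0, 0, 0, 0, 0, 0, 0, 0, 0, 0, 0, 0, 0, 0, 0, 0, 0, 0, 0, 0, 0, 0, 0, 0, 0, 0, 0, 0, 0, 0, 0, 0, 0, 0, 0, 0, 0])

```text
time_s: 19.45
tool_pos: [0.5842, 0.1867, 0.2349]
tool_rot: [-180.0, -0.2, 105.1]
force: [-2.5, 7.5, 0.1]
grip_width: 0.0005
grasp_force: 3.2
```

```bash
python3 f.py; python3 - <<'E'
from h import *
b=save('scene','s8.png');t=save('top','t8.png')
hsv=cv2.cvtColor(b[0],cv2.COLOR_RGB2HSV);m=cv2.inRange(hsv,(4,110,50),(20,255,255));m[:150]=0;m[215:]=0;m[:,:320]=0;m[:,:][:,380:]=0
v,u=np.nonzero(m);print('scene vial axis',len(u),cv2.fitLine(np.c_[u,v].astype(np.float32),cv2.DIST_HUBER,0,.01,.01).ravel())
p=[.5666+.97*(-.01)+.26*.055,.1432-.0026-.966*.055]
d=proj(b,[*p,.075])-proj(b,[*p,.02]);print('expected vertical',d/np.linalg.norm(d))
E
```

```text
[-0.69147958  7.48304408] [0.84502582 0.23373099] [0.02825618 0.03744562] 19.75
scene vial axis 203 [1.8630756e-01 9.8249149e-01 3.4814896e+02 1.8221854e+02]
expected vertical [ 0.13135473 -0.99133543]
```

The hold is done at about 5 N on the glass. The axis fit may be skewed by occlusion, so I'm checking the edges row by row.

```bash
python3 - <<'E'
from h import *
for f in('s5.png','s7.png','s8.png'):
    b=load(f);hsv=cv2.cvtColor(b[0],cv2.COLOR_RGB2HSV);m=cv2.inRange(hsv,(4,110,50),(20,255,255));m[:150]=0;m[215:]=0;m[:,:320]=0;m[:,380:]=0
    n,l,st,_=cv2.connectedComponentsWithStats(m);k=1+st[1:,4].argmax();m=l==k
    print(f,st[k]);print([(v,int(np.nonzero(m[v])[0].min()),int(np.nonzero(m[v])[0].max())) for v in range(st[k][1],st[k][1]+st[k][3],2)])
    # cap (dark) above
    g=b[0].max(2);print([(v,[int(x) for x in g[v,340:362:3]]) for v in range(162,176,3)])
E
```

```text
s5.png [345 171  14  26 233]
[(171, 346, 347), (173, 346, 357), (175, 346, 356), (177, 345, 356), (179, 345, 356), (181, 346, 356), (183, 345, 355), (185, 345, 355), (187, 345, 355), (189, 345, 355), (191, 348, 354), (193, 351, 354), (195, 353, 354)]
[(162, [57, 57, 58, 57, 57, 58, 58, 58]), (165, [58, 58, 57, 44, 58, 52, 53, 59]), (168, [59, 58, 51, 41, 41, 43, 50, 57]), (171, [44, 54, 123, 36, 38, 40, 60, 57]), (174, [42, 43, 88, 138, 165, 164, 185, 208])]
s7.png [342 171  14  23 206]
[(171, 343, 344), (173, 343, 355), (175, 343, 354), (177, 344, 354), (179, 344, 354), (181, 343, 353), (183, 343, 353), (185, 343, 353), (187, 342, 353), (189, 344, 352), (191, 348, 352), (193, 351, 352)]
[(162, [42, 42, 42, 41, 44, 41, 44, 54]), (165, [44, 44, 52, 59, 55, 44, 42, 43]), (168, [42, 42, 51, 58, 58, 51, 42, 43]), (171, [42, 86, 38, 40, 41, 40, 44, 43]), (174, [57, 78, 129, 102, 84, 111, 116, 138])]
s8.png [342 171  14  23 203]
[(171, 343, 344), (173, 343, 355), (175, 343, 354), (177, 344, 354), (179, 344, 354), (181, 343, 353), (183, 343, 353), (185, 343, 353), (187, 342, 352), (189, 344, 352), (191, 348, 352), (193, 351, 352)]
[(162, [42, 42, 43, 45, 46, 41, 42, 58]), (165, [43, 43, 53, 58, 54, 42, 44, 42]), (168, [44, 43, 50, 56, 56, 51, 44, 43]), (171, [46, 87, 38, 40, 40, 38, 44, 43]), (174, [56, 79, 130, 101, 84, 106, 117, 139])]
```

The vial is upright and hasn't moved since first contact, so it is firmly pinched. Backing off gently.

Request:
step_arm(steps=[0, 1, 0, 0, 0, 0, 1, 0, 0, 0, 0, 1, 0, 0, 0, 0, 2, 0, 0, 0, 0, 4, 0, 0, 0, 0, 10, 0, 0, 0, 0, 15, 0, 0, 0, 0, 0, 0, -30, 0, 0, 0, 0, -50, 0, 0, 0, 0, -50, 0, 0, 0, 0, 0, 0, 0, 0, 0, 0, 0])

```text
time_s: 21.35
tool_pos: [0.5754, 0.2183, 0.3644]
tool_rot: [-180.0, -0.0, 105.1]
force: [-0.0, -0.6, 0.1]
grip_width: 0.0005
grasp_force: 0.0
```

```bash
python3 f.py; python3 - <<'E'
from h import *
b=save('scene','s9.png');t=save('top','t9.png')
hsv=cv2.cvtColor(b[0],cv2.COLOR_RGB2HSV);m=cv2.inRange(hsv,(4,110,50),(20,255,255));m[:150]=0;m[215:]=0;m[:,:320]=0;m[:,380:]=0
n,l,st,_=cv2.connectedComponentsWithStats(m);k=1+st[1:,4].argmax();m=l==k
print(st[k],[(v,int(np.nonzero(m[v])[0].min()),int(np.nonzero(m[v])[0].max())) for v in range(173,190,4)])
for x,y in(('s8.png','s9.png'),('t8.png','t9.png')):
    d=cv2.absdiff(load(x)[0],load(y)[0]).max(2)>40
    n,l,s,c=cv2.connectedComponentsWithStats(d.astype(np.uint8));print(x,[s[i].tolist() for i in range(1,n) if s[i][4]>15])
d=cv2.absdiff(load('top0.png')[0],load('t9.png')[0]).max(2)>50
n,l,s,c=cv2.connectedComponentsWithStats(d.astype(np.uint8));print('t0-t9',[s[i].tolist() for i in range(1,n) if s[i][4]>15])
# post position
a=load('s8.png')[0][150:190,370:405].astype(int);c=b[0][150:190,370:405].astype(int);print('post area diff',np.abs(a-c).mean())
E
```

```text
[ 0.23128752 -0.22178589] [0.49226734 0.52841939] [0.02801771 0.06950776] 21.65
[342 171  14  23 203] [(173, 343, 355), (177, 344, 354), (181, 343, 353), (185, 343, 353), (189, 344, 352)]
s8.png [[202, 0, 21, 45, 142], [252, 0, 13, 34, 148], [369, 0, 96, 108, 3757], [421, 0, 22, 7, 79], [448, 3, 4, 7, 25], [412, 21, 33, 4, 66], [250, 46, 6, 27, 36], [374, 79, 14, 6, 31], [380, 85, 39, 38, 512], [369, 130, 38, 21, 436], [358, 136, 13, 6, 26], [404, 138, 12, 8, 42], [423, 139, 18, 9, 68], [394, 150, 19, 10, 64], [386, 168, 13, 11, 85], [355, 173, 15, 13, 103], [402, 173, 7, 5, 17], [403, 182, 16, 10, 80], [395, 186, 8, 9, 38], [386, 196, 8, 5, 19]]
t8.png [[0, 91, 76, 261, 11758], [62, 118, 5, 8, 22], [59, 127, 4, 13, 27], [68, 127, 12, 39, 180], [91, 132, 13, 12, 84], [105, 143, 9, 28, 99], [64, 151, 6, 8, 29], [0, 169, 2, 16, 27], [77, 170, 56, 61, 2111], [0, 358, 5, 8, 20], [24, 361, 7, 4, 23], [17, 369, 15, 13, 107]]
t0-t9 [[0, 91, 18, 26, 331], [0, 118, 30, 16, 274], [34, 119, 20, 14, 117], [69, 129, 7, 19, 70], [75, 159, 5, 5, 19], [100, 169, 39, 25, 515], [72, 174, 45, 57, 1354], [140, 179, 19, 22, 231], [134, 191, 6, 20, 35], [145, 203, 7, 5, 18], [337, 203, 19, 18, 217], [0, 213, 10, 171, 961]]
post area diff 18.058333333333334
```

```bash
python3 -c "
from h import *
print(env.sign_off())"
```

```text
the job is handed in; nothing more can be done
None
```

I handed the job in at about 22 s: the tall vial stands upright between the jaws, pinched against the fixed pad. I held the jaw for over a second at roughly 5 N on the glass (estimated from the wrist force less the sliding friction). After release the vial had not moved, and the camera shows nothing else disturbed.

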